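# Raise the glue cabinet's sash to its working-height marker

## Robot

A 6-joint arm with a two-finger parallel gripper is mounted at the origin on the work surface. World frame = base frame: x ahead of the robot, y to its left, z up, the work surface at z = 0. Lengths are in m, angles in rad, forces in N, time in s.
With the tool pointing down it reaches from about 0.275 to 0.725 m from the base axis. Payload 5.6 kg.
Tool frame: the origin (TCP) lies midway between the tips of the shut fingers; the grasp point (between the pads) lies 19 mm behind it (robot.grip_point_offset is the distance from the TCP to the grasp point, in m); y points along the fingers, x is the direction in which the jaws open and shut, and the axes are right-handed (so a half turn about y gives the same grasp; the last joint's range is limited). The gripper opens to 85 mm and grips with 20 to 120 N. Pads are 22 mm wide; open, the fingers measure 114 mm over their backs; the gripper's body (76 mm by 85 mm) begins 54 mm behind the grasp point. The pads swing forward as they close: fully open they stand 13 mm farther back than shut.
Start: joints at [-1.064, 0.255, 0.108, 0, -1.424, -0.285], TCP at [0.121, -0.537, 0.231] pointing down, gripper open.
Joint ranges: [-2.95, 2.95], [-1.21, 1.97], [-1.09, 1.5], [-2.87, 1.71], [-2.94, -0.07], [-3.05, 3.05]. Speed limits (rad/s): [2.57, 2.57, 3.14, 3.14, 3.14, 3.14].

## Interface

Orientations are given as [roll, pitch, yaw] about the fixed x, y, z axes, in that order (R = Rz(yaw) Ry(pitch) Rx(roll)).
In Python, from bench import monitor, eyes, job, robot gives the robot as it stands. The module is installed in compiled form; this text tells all that it offers.
- The arm moves only by the tool send_rows, never from a script. Its argument "increments" is a list of rows, each an object with "linear": the shift along the tool's x, y, z each as a share of 0.2 m, from -1 to 1, a list of three; "delta_rot": the turn, a rotation vector about the tool's x, y, z each as a share of 90 degrees, from -1 to 1, a list of three; "claw": the gripper command: -1 is shut, 1 is fully open, values between are in proportion. In form: [{"linear": [dx, dy, dz], "delta_rot": [wx, wy, wz], "claw": claw}, ...]. A call has 1 to 12 rows; each row shifts and turns the commanded pose from where the row before left it, along the tool's axes as they then stand; what a row does not reach is not made up. A row lasts 1/10 s, in which the tool goes at most 50 mm and 8.59 degrees, less where a joint would pass 70% of its speed; a pose out of reach is approached as far as the arm can. A call with a number of a shift or a turn outside -1 to 1 is refused whole. A call with a gripper value outside its range is refused whole. The fingers move at their own pace and stop on an object; "newtons" is the grip in N (left out, the last holds). Time passes only in rows, so rows that do not move let the fingers close. It gives the time, the measured TCP pose, the force and the opening at its end, in the units of the state.
- monitor.state(): the state, without advancing time (a new reading comes with each control period).
- eyes.camera(name): name is "scene" or "top" or "wrist"; returns the picture (384x512x3 uint8, red, green, blue); there is no depth.
- eyes.get_calibration(name): a dict with "K" (3x3 intrinsics, pixels), "cam_to_world" (4x4, takes a point from camera to world coordinates). Camera axes: x right, y down, z forward; pixel columns grow to the right and rows downward; lengths in m; the calibration is good to about 2 mm. A picture is of the moment at which its call begins: read the wrist's pose just before it. get_calibration takes no time and is no camera call; for the wrist camera it gives the pose at the moment of the call.
- job.finish_job(): hands the job in, once; it reports no verdict.
The state is a dict: "time_s": time; "joints": joint angles; "joint_velocities": joint speeds; "joint_efforts": joint torques, N m; "tcp_pos": TCP position; "ee_rot": TCP orientation; "force": force on the tool from outside, world axes, zero at the start; "torque": the same for the moment, N m; "grip_width": finger opening in m.
Only numpy, scipy, OpenCV 4.12 (cv2) and the standard library are available. Lean on these libraries where they do the work, as an engineer would, in place of code of your own. Each camera call takes 0.05 s, during which the arm holds its last target.

## Task

Get the bench-top fume cabinet ready for use: with the fingertips beneath the blue lip of its counterweighted sloping window, push the window up until the red arrow on its frame is level with the yellow marker on the post beside it, then let go and leave it standing there. Only push it from underneath, never grip it or press on top of the lip (so stop at the marker: an overshot window may not be pushed back down), and leave the marker and the bottle, tin and screwdriver in front of the cabinet alone.

Things in the scene. Friction and masses are not known exactly. Their poses are not given: they have to be found in the camera images.
- cabinet: White bench-top fume cabinet with clear panels, 560 wide (y), 330 deep (x), 420 mm high plus a grey fan box; fixed. Origin: centre of its footprint on the bench; -x is its front, towards the robot. A 50 mm high kerb runs along the front edge (x = -165 mm); from its top the front slopes up and away, leaning back 35 degrees from vertical. The gap between kerb and window is open.
- sash (a joint): Travel of the window up the slope in m: 0 at its lower stop, 0.17 at the top. Counterweighted by two steel weights on belts outside the cabinet's sides: it takes about 2 to 5 N to move up and stays where it is left.
- lip_underside (a point): Point on the flat underside of the window's blue lip, a ledge 500 mm long (y), 55 mm deep, 12 mm thick at its front edge, on the window's bottom edge: mid-length, 15 mm behind the front edge. z = up the slope (the travel), x = square to the window, inwards and down, y = along the lip, to the left. At joint 0 the underside is 55 mm up the slope from the kerb's top edge.
- sash_arrow (a point): Tip of the red arrow (a 28 mm red diamond on a white patch) on the right-hand (-y) aluminium frame bar of the window, 60 mm up the slope from the lip's underside. Moves with the window; same axes as lip_underside.
- marker_tip (a point): Point of the yellow height marker, a 36 x 30 mm tab with a black thumb-screw clamped on the white sloping post right (-y) of the window, pointing at the red arrow's path. z = up the slope. The window is right when sash_arrow and marker_tip are at the same position along this z; they stay about 8 mm apart sideways.
- glue_bottle: White glue bottle with blue cap, 60 mm across, 170 mm tall, standing loose on the bench in front of the cabinet to one side. Origin: centre of its base.
- varnish_tin: Round varnish tin, 74 mm across, 95 mm tall, standing loose on the bench in front of the cabinet to the other side. Origin: centre of its base.
- screwdriver: Screwdriver with a blue handle, 160 mm long, handle 26 mm thick, lying loose on the bench in front of the kerb, roughly parallel to the lip and below it. Origin: middle of its underside.
Not all that is in view belongs to the job. There is more than one size of the glue_bottle; the job needs the smallest.

How it is judged:
On the way:
1. the fingers push the window up from beneath its lip, with its arrow still 12 mm or more below the marker ((contact force between the fingers and sash_c5 above 0.5 N or contact force between the fingers and sash_c4 above 0.5 N) and velocity of joint sash above 0.004 m/s and z of sash_arrow in the frame of marker_tip below -0.012 m), for 0.1 s.
At the end, for the whole second after the job is handed in: The window stands still with its red arrow within 8 mm of the yellow marker's tip, measured up the slope; the marker has not been shifted (4 mm), bottle and tin stand upright and they and the screwdriver are within 20 mm of where they were (z of sash_arrow in the frame of marker_tip between -0.008 and 0.008 m and velocity of joint sash between -0.005 and 0.005 m/s and distance of marker_tip from where it was at the start of the episode below 0.004 m and angle between each of glue_bottle, varnish_tin's own z axis and vertical below 0.1 rad and distance of each of glue_bottle, varnish_tin, screwdriver from where it was at the start of the episode below 0.02 m); the robot touches nothing.
It fails at once if the window is gripped or pushed down: the fingers bear on the top of its lip (over 3 N) (contact force between the fingers and sash_c6 above 3 N).
It fails at once if the window is pushed past the marker by more than 20 mm (z of sash_arrow in the frame of marker_tip above 0.02 m).
It fails at once if the marker is shifted by more than 4 mm (distance of marker_tip from where it was at the start of the episode above 0.004 m).
It fails at once if the glue bottle or the varnish tin is moved (over 20 mm), lifted or tipped (distance of any of glue_bottle, varnish_tin from where it was at the start of the episode above 0.02 m or angle between any of glue_bottle, varnish_tin's own z axis and vertical above 0.3 rad).
It fails at once if the screwdriver is moved (over 20 mm) or lifted (distance of screwdriver from where it was at the start of the episode above 0.02 m).
It also fails if it takes over 37 s, if anything falls off the work surface, if the arm or the gripper's body presses on something with over 40 N, if the wrist force passes 120 N, or if a joint passes its speed limit or range.

## Working session

There is one attempt and no reset: what is moved stays moved. The work goes in short steps, Python scripts to look and compute and a tool call to move; the robot and the scene stay as the last step left them, time stands still between calls to the robot, and variables do not carry over. Pictures are saved under pics/ and viewed, and the job is handed in when it is done.

Besides the shell and the picture viewer there is one more tool, called after "Call:" as name([rows], argument=value, ...), one row to a line, values as JSON. send_rows: Moves the arm, as the interface text tells. Shift numbers are shares of 0.2 m and turn numbers shares of 90 degrees, none past 1 either way. Its arguments: {"type":"object","properties":{"increments":{"type":"array"},"newtons":{"type":"number"}},"required":["increments"]}

```bash
mkdir -p pics; python3 - <<'E'
from bench import monitor, eyes, job, robot
import cv2,numpy as np
s=monitor.state();print({k:np.round(v,3) for k,v in s.items()})
for n in["scene","top","wrist"]:
    im=eyes.camera(n);cv2.imwrite(f"pics/{n}0.png",cv2.cvtColor(im,cv2.COLOR_RGB2BGR))
    c=eyes.get_calibration(n);print(n,np.round(c["K"],1).tolist(),np.round(c["cam_to_world"],4).tolist())
E
```

```text
{'time_s': np.float64(0.0), 'joints': array([-1.064,  0.256,  0.107, -0.   , -1.424, -0.285]), 'joint_velocities': array([-0.002,  0.001,  0.001, -0.001, -0.001,  0.001]), 'joint_efforts': array([ 1.0000e-03, -3.8663e+01,  2.3794e+01,  5.3650e+00, -6.0000e-03,
        0.0000e+00]), 'tcp_pos': array([ 0.121, -0.536,  0.23 ]), 'ee_rot': array([-1.571, -0.002,  1.792]), 'force': array([ 0.343,  0.791, -0.303]), 'torque': array([ 0.035,  0.027, -0.055]), 'grip_width': np.float64(0.086)}
scene [[385.8, 0.0, 263.3], [0.0, 385.8, 193.2], [0.0, 0.0, 1.0]] [[-0.9716, 0.2253, -0.0717, 0.6066], [0.2365, 0.9269, -0.2913, 0.2456], [0.0009, -0.3, -0.9539, 0.959], [0.0, 0.0, 0.0, 1.0]]
top [[380.7, 0.0, 255.8], [0.0, 380.7, 186.3], [0.0, 0.0, 1.0]] [[0.007, -0.9964, 0.084, 0.4695], [-1.0, -0.0068, 0.0025, -0.0273], [-0.0019, -0.084, -0.9965, 1.0703], [0.0, 0.0, 0.0, 1.0]]
wrist [[285.3, 0.0, 254.9], [0.0, 285.3, 191.3], [0.0, 0.0, 1.0]] [[-0.2207, 0.9371, 0.2706, 0.0521], [0.9753, 0.2117, 0.0625, -0.5513], [0.0013, 0.2777, -0.9607, 0.3742], [0.0, 0.0, 0.0, 1.0]]
```

View pics/scene0.png

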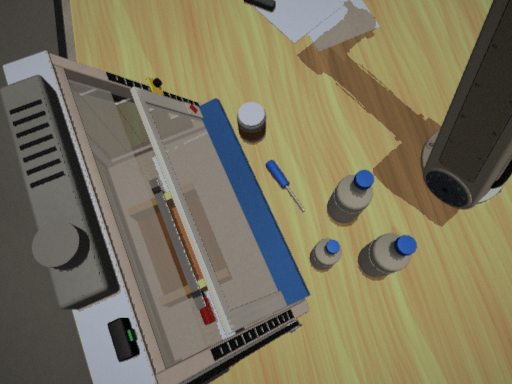

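View pics/top0.png

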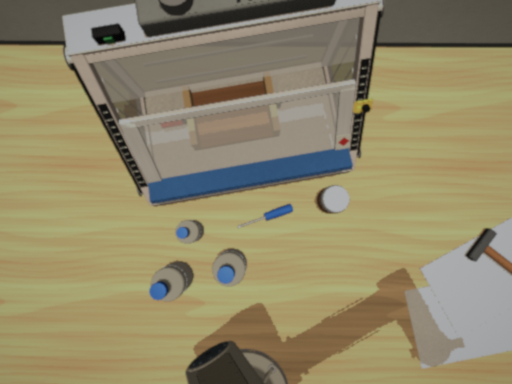

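View pics/wrist0.png

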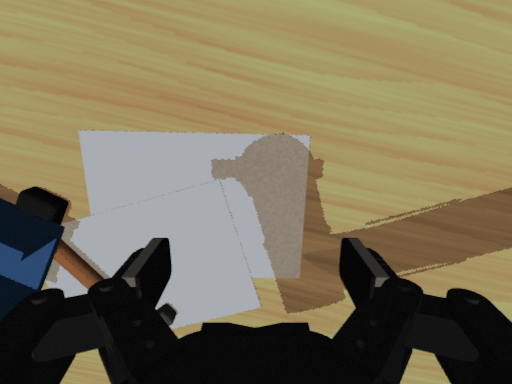

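```bash
python3 - <<'E'
import cv2
t=cv2.imread('pics/top0.png');s=cv2.imread('pics/scene0.png')
cv2.imwrite('pics/topz.png',cv2.resize(t[80:220,310:400],None,fx=5,fy=4.2*5/4.2*0.8,interpolation=cv2.INTER_CUBIC))
a=cv2.resize(t[80:200,300:400],(500,600),interpolation=cv2.INTER_CUBIC)
cv2.imwrite('pics/topz.png',a)
cv2.imwrite('pics/scz.png',cv2.resize(s[60:180,100:220],(600,600),interpolation=cv2.INTER_CUBIC))
cv2.imwrite('pics/topz2.png',cv2.resize(t[140:300,130:370],(780,520),interpolation=cv2.INTER_CUBIC))
E
```

```text
(no output)
```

View pics/topz.png

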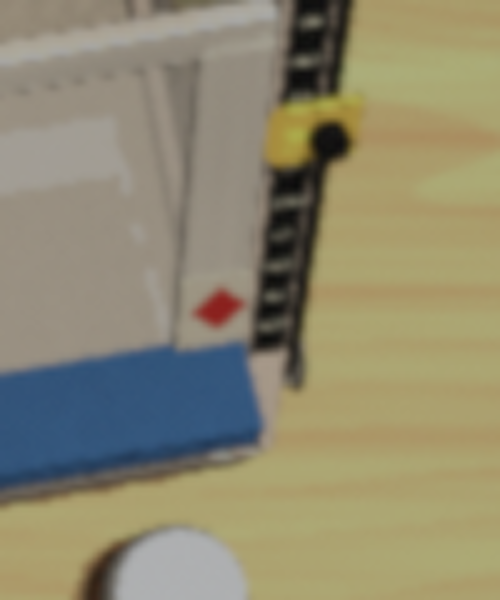

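View pics/scz.png

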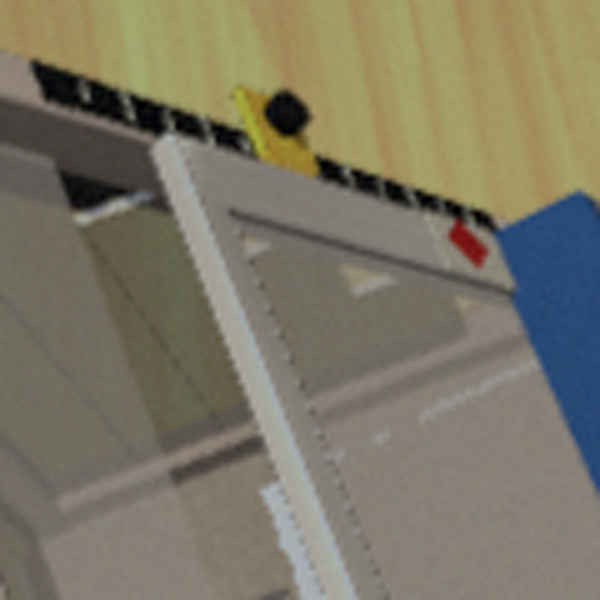

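View pics/topz2.png

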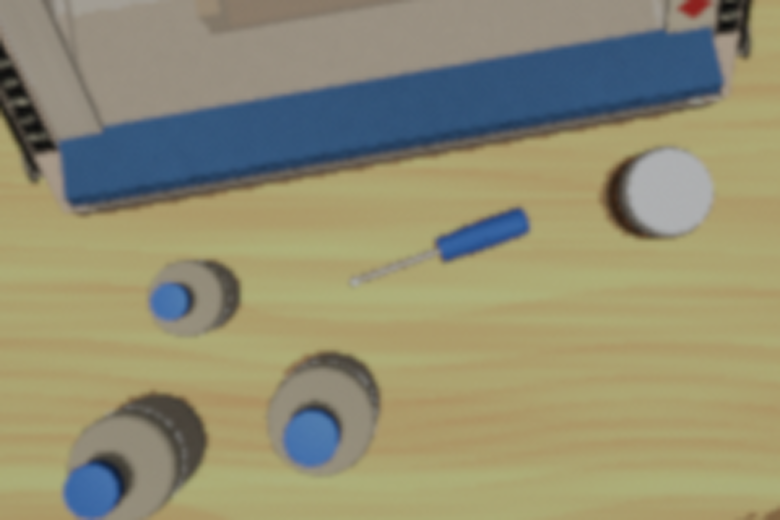

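```bash
cat > h.py <<'E'
from bench import eyes
import cv2,numpy as np
def ray(c,p):
    K=c["K"];T=c["cam_to_world"];d=T[:3,:3]@np.linalg.solve(K,[p[0],p[1],1]);return T[:3,3],d/np.linalg.norm(d)
def tri(c1,p1,c2,p2):
    o1,d1=ray(c1,p1);o2,d2=ray(c2,p2)
    s=np.linalg.lstsq(np.c_[d1,-d2],o2-o1,rcond=None)[0]
    a=o1+s[0]*d1;b=o2+s[1]*d2
    return (a+b)/2,np.linalg.norm(a-b)
def onz(c,p,z):
    o,d=ray(c,p);return o+d*(z-o[2])/d[2]
def proj(c,P):
    T=c["cam_to_world"];q=T[:3,:3].T@(np.array(P)-T[:3,3]);q=c["K"]@q;return q[:2]/q[2]
def blobs(im,lo,hi,amin=15):
    h=cv2.cvtColor(im,cv2.COLOR_BGR2HSV);m=cv2.inRange(h,np.array(lo),np.array(hi))
    n,l,st,ce=cv2.connectedComponentsWithStats(m)
    return [(st[i].tolist(),np.round(ce[i],2),(l==i).astype(np.uint8)) for i in range(1,n) if st[i][4]>=amin]
E
python3 - <<'E'
from h import *
for n in["top","scene"]:
    im=cv2.imread(f'pics/{n}0.png')
    for nm,lo,hi in[("red",(0,150,90),(6,255,255)),("red2",(174,150,90),(180,255,255)),("yel",(22,170,120),(32,255,255)),("blue",(100,120,60),(118,255,255))]:
        for st,ce,m in blobs(im,lo,hi):
            cs=cv2.findContours(m,cv2.RETR_EXTERNAL,cv2.CHAIN_APPROX_NONE)[0]
            c=max(cs,key=cv2.contourArea)
            ap=cv2.approxPolyDP(c,1.5,True)[:,0].tolist()
            print(n,nm,st,ce,ap)
E
```

```text
top red [340, 139, 8, 6, 26] [343.38 141.19] [[347, 140], [343, 139], [340, 142], [343, 144]]
top blue [149, 149, 203, 53, 4175] [249.46 174.83] [[351, 165], [347, 149], [340, 151], [331, 150], [165, 179], [161, 182], [149, 184], [151, 200], [159, 201], [350, 167]]
top blue [265, 205, 27, 15, 189] [278.43 211.66] [[291, 207], [287, 205], [266, 213], [266, 218], [291, 210]]
top blue [177, 228, 11, 10, 87] [182.14 232.28] [[180, 228], [177, 234], [183, 237], [187, 234], [187, 230]]
top blue [218, 266, 16, 17, 214] [225.5 273.9] [[223, 266], [218, 272], [218, 277], [221, 281], [227, 282], [231, 279], [233, 270], [229, 266]]
top blue [150, 282, 18, 17, 224] [158.42 290.23] [[161, 282], [154, 284], [150, 290], [151, 295], [155, 298], [162, 297], [167, 291], [165, 285]]
scene red [190, 104, 7, 9, 29] [193.07 108.1 ] [[191, 104], [190, 107], [195, 112], [196, 109]]
scene red [201, 296, 14, 28, 179] [207.04 313.08] [[205, 296], [207, 307], [201, 309], [201, 314], [205, 320], [204, 322], [208, 323], [214, 319], [209, 306], [207, 306], [208, 303]]
scene yel [149, 78, 14, 17, 73] [155.12  87.49] [[149, 78], [152, 90], [162, 94], [162, 91], [156, 88], [151, 82], [152, 79]]
scene blue [199, 99, 110, 206, 5256] [253.19 203.79] [[214, 99], [199, 106], [204, 117], [203, 121], [278, 290], [281, 290], [287, 304], [296, 301], [308, 293], [218, 100]]
scene blue [266, 160, 23, 28, 255] [276.71 173.22] [[268, 161], [267, 167], [281, 186], [287, 184], [288, 182], [274, 162]]
scene blue [355, 170, 19, 18, 255] [363.93 178.44] [[363, 170], [356, 174], [355, 180], [358, 185], [365, 187], [371, 184], [373, 177], [368, 171]]
scene blue [397, 235, 19, 20, 292] [405.96 244.59] [[405, 235], [398, 238], [397, 247], [401, 252], [408, 254], [414, 250], [415, 242], [411, 237]]
scene blue [326, 240, 14, 14, 141] [332.39 246.27] [[330, 240], [326, 248], [333, 253], [337, 251], [339, 246], [336, 241]]
```

```bash
python3 - <<'E'
from h import *
T=eyes.get_calibration("top");S=eyes.get_calibration("scene")
P={}
for n,a,b in[("br",(347.5,149),(199.5,106.5)),("fr",(352,166.5),(216.5,98.5)),("bl",(149,184),(287,304.5)),("fl",(151,201),(308.5,294)),("arrow",(343.4,141.2),(193.1,108.1)),("capS",(182.1,232.3),(332.4,246.3)),("sdh",(278.4,211.7),(276.9,173.2))]:
    P[n],e=tri(T,a,S,b);print(n,np.round(P[n],4),round(e,4))
d=P["fl"]-P["fr"];d2=P["bl"]-P["br"];print(np.linalg.norm(d),np.linalg.norm(d2),np.degrees(np.arctan2(-d[0],d[1])),np.degrees(np.arctan2(-d2[0],d2[1])))
print("tin",onz(T,(300+180/5,80+598/5),.095), "sd tip",onz(T,(239,226),.005))
for n,b in[("top",(345,90,30,40)),("scene",(140,65,35,40))]:
    im=cv2.imread(f'pics/{n}0.png');x,y,w,h=b
    hs=cv2.cvtColor(im,cv2.COLOR_BGR2HSV)[y:y+h,x:x+w]
    m=cv2.inRange(hs,np.array((20,165,80)),np.array((34,255,255)))
    for r in range(h):
        if m[r].any():print(n,y+r,x,"".join("#" if v else "." for v in m[r]))
E
```

```text
br [ 0.6417 -0.2506  0.1421] 0.0003
fr [ 0.5979 -0.2603  0.1452] 0.0004
bl [0.5531 0.2386 0.1334] 0.0017
fl [0.5085 0.2283 0.1517] 0.0024
arrow [ 0.6559 -0.235   0.1669] 0.0001
capS [0.4352 0.1486 0.1641] 0.0005
sdh [ 0.4882 -0.0877  0.0141] 0.0003
0.4967450997004383 0.4972190791632238 10.364496964223541 10.266872600183923
tin [ 0.51888044 -0.23066118  0.095     ] sd tip [0.44803416 0.0212497  0.005     ]
top 104 345 ..................#....#......
top 105 345 .................#......#.....
top 106 345 ........................#.....
top 108 345 ................#.............
top 109 345 ................#.............
top 110 345 ................##............
top 111 345 ................#.............
scene 78 140 .......###.........................
scene 79 140 .........####......................
scene 80 140 ........######.....................
scene 81 140 .........####......................
scene 82 140 .........####......................
scene 83 140 .........#.##......................
scene 84 140 .........#####.....................
scene 85 140 ..........#####....................
scene 86 140 ............####...................
scene 87 140 ..........#########................
scene 88 140 ..........###########..............
scene 89 140 ............#########..............
scene 90 140 ...........###########.............
scene 91 140 .............##########............
scene 92 140 ................#######............
scene 93 140 ...................####............
scene 94 140 ......................#............
```

```bash
cat >> h.py <<'E'
yw=np.radians(10.3);ex=np.array([np.cos(yw),np.sin(yw),0]);ey=np.array([-np.sin(yw),np.cos(yw),0]);ez=np.array([0,0,1.])
a=np.radians(35);u=np.sin(a)*ex+np.cos(a)*ez;n=-np.cos(a)*ex+np.sin(a)*ez
def onplane(c,p,P0):
    o,d=ray(c,p);return o+d*((P0-o)@n)/(d@n)
E
python3 - <<'E'
from h import *
T=eyes.get_calibration("top");S=eyes.get_calibration("scene")
A=np.array([.6559,-.235,.1669])
for nm,c,pts in[("top",T,[(353.8,102),(355,113),(354,107.5),(372,99),(343.4,141.2)]),("scene",S,[(152.2,92),(163.6,95),(158,93.5),(147,77),(193.1,108.1)])]:
    for p in pts:
        q=onplane(c,p,A)-A;print(nm,p,np.round([q@u,q@ey],4))
br=np.array([.6417,-.2506,.1421]);fr=np.array([.5979,-.2603,.1452]);fl=np.array([.5085,.2283,.1517])
for P in(br,fr,fl):print(np.round([(P-A)@u,(P-A)@n,(P-A)@ey],4))
for k in(0,.02,.04,.06,.08,.1,.12):
    print(k,[np.round(proj(c,A+k*u-.022*ey),1) for c in(T,S)])
E
```

```text
top (353.8, 102) [ 0.1145 -0.014 ]
top (355, 113) [ 0.0826 -0.0199]
top (354, 107.5) [ 0.099 -0.016]
top (372, 99) [ 0.1142 -0.0544]
top (343.4, 141.2) [-0.  0.]
scene (152.2, 92) [ 0.1189 -0.0098]
scene (163.6, 95) [ 0.0864 -0.0118]
scene (158, 93.5) [ 0.1026 -0.0109]
scene (147, 77) [ 0.1159 -0.0499]
scene (193.1, 108.1) [0.     0.0001]
[-0.0299 -0.0005 -0.0128]
[-0.0531  0.038  -0.0145]
[-0.0481  0.0422  0.4822]
0 [array([352.4, 139.6]), array([189.7, 100.4])]
0.02 [array([353.2, 133.5]), array([183.7,  98.4])]
0.04 [array([354. , 127.1]), array([177.5,  96.3])]
0.06 [array([354.9, 120.6]), array([171. ,  94.2])]
0.08 [array([355.8, 113.7]), array([164.2,  91.9])]
0.1 [array([356.7, 106.7]), array([157.2,  89.6])]
0.12 [array([357.7,  99.3]), array([149.8,  87.1])]
```

```bash
cat >> h.py <<'E'
from scipy.spatial.transform import Rotation as R
A=np.array([.6559,-.235,.1669])
Rt=R.from_matrix(np.c_[ey,-n,-u])
def gap(s):
    """remaining shift in current tool axes as shares, rot shares"""
    Rc=R.from_euler('xyz',s["ee_rot"]);return Rc
def goal(ku,kn,ky):return A+ku*u+kn*n+ky*ey
def show(s,G,Rg=Rt):
    Rc=R.from_euler('xyz',s["ee_rot"]);d=Rc.inv().apply(G-s["tcp_pos"])/.2
    print("lin total shares",np.round(d,3),"rot",np.round((Rc.inv()*Rg).as_rotvec()/(np.pi/2),3))
    r=s["tcp_pos"]-A;print("now u,n,y",np.round([r@u,r@n,r@ey],4),"force",np.round(s["force"],1),"t",s["time_s"],"w",s["grip_width"])
E
python3 - <<'E'
from h import *
from bench import monitor
s=monitor.state()
for g in[(-.095,.16,.2),(-.095,0,.2)]:
    print(goal(*g));show(s,goal(*g))
E
```

```text
[ 0.43757567 -0.07140047  0.18085279]
lin total shares [ 1.918  0.251 -2.055] rot [-0.611  0.024  0.014]
now u,n,y [-0.2806  0.5118 -0.2006] force [-0.7 -0.5  0.6] t 0.15 w 0.08531640048155081
[ 0.5665279  -0.04796588  0.08908056]
lin total shares [ 1.89  0.71 -2.71] rot [-0.611  0.024  0.014]
now u,n,y [-0.2806  0.5118 -0.2006] force [-0.7 -0.5  0.6] t 0.15 w 0.08531640048155081
```

```bash
python3 - <<'E'
from h import *
T=eyes.get_calibration("top");S=eyes.get_calibration("scene")
for n_,a,b in[("med",(225.5,273.9),(363.9,178.4)),("big",(158.4,290.2),(406,244.6)),("small",(182.1,232.3),(332.4,246.3))]:
    print(n_,tri(T,a,S,b))
E
```

```text
med (array([0.34807472, 0.03965401, 0.22790669]), np.float64(0.0010041089441819447))
big (array([0.31132557, 0.18583949, 0.22541319]), np.float64(0.0019220201566371143))
small (array([0.43524138, 0.14856975, 0.16408962]), np.float64(0.0005087753145715223))
```

Call:
send_rows([
  {"linear": [0.14,0,-0.15],"delta_rot": [0,0,0],"claw": -1},
  {"linear": [0.14,0,-0.15],"delta_rot": [0,0,0],"claw": -1},
  {"linear": [0.14,0,-0.15],"delta_rot": [0,0,0],"claw": -1},
  {"linear": [0.14,0,-0.15],"delta_rot": [0,0,0],"claw": -1},
  {"linear": [0.14,0,-0.15],"delta_rot": [0,0,0],"claw": -1},
  {"linear": [0.14,0,-0.15],"delta_rot": [0,0,0],"claw": -1},
  {"linear": [0.14,0,-0.15],"delta_rot": [0,0,0],"claw": -1},
  {"linear": [0.14,0,-0.15],"delta_rot": [0,0,0],"claw": -1},
  {"linear": [0.14,0,-0.15],"delta_rot": [0,0,0],"claw": -1},
  {"linear": [0.14,0,-0.15],"delta_rot": [0,0,0],"claw": -1},
  {"linear": [0.14,0,-0.15],"delta_rot": [0,0,0],"claw": -1},
  {"linear": [0,0,0],"delta_rot": [0,0,0],"claw": -1},
], newtons=30)

```text
time_s: 1.35
tcp_pos: [0.3769, -0.1603, 0.2309]
ee_rot: [-1.571, -0.001, 1.797]
force: [-0.2, -0.0, -0.7]
grip_width: 0.0001
```

```bash
python3 - <<'E'
from h import *
from bench import monitor
s=monitor.state();print(s["tcp_pos"],s["joints"])
show(s,goal(-.095,.16,.15))
E
```

```text
[ 0.37691443 -0.16033612  0.23087951] [-1.65391580e-02 -2.69189691e-02 -2.16667931e-01 -8.97931399e-04
 -1.38118703e+00 -1.32745632e+00]
lin total shares [ 0.115  0.25  -0.384] rot [-0.611  0.027  0.015]
now u,n,y [-0.0974  0.2506  0.1233] force [-0.2 -0.  -0.7] t 1.35 w 6.377895496490435e-05
```

Call:
send_rows([
  {"linear": [0.02,0,0],"delta_rot": [-0.087,0.003,0.002],"claw": -1},
  {"linear": [0.02,0,0],"delta_rot": [-0.087,0.003,0.002],"claw": -1},
  {"linear": [0.02,0,0],"delta_rot": [-0.087,0.003,0.002],"claw": -1},
  {"linear": [0.02,0,0],"delta_rot": [-0.087,0.003,0.002],"claw": -1},
  {"linear": [0.02,0,0],"delta_rot": [-0.087,0.003,0.002],"claw": -1},
  {"linear": [0.02,0,0],"delta_rot": [-0.087,0.003,0.002],"claw": -1},
  {"linear": [0,0,0],"delta_rot": [-0.087,0.003,0.002],"claw": -1},
  {"linear": [0,0,0],"delta_rot": [0,0,0],"claw": -1},
])

```text
time_s: 2.15
tcp_pos: [0.3626, -0.1416, 0.2233]
ee_rot: [-2.418, -0.012, 1.755]
force: [0.6, -1.0, 0.0]
grip_width: 0.0002
```

```bash
python3 - <<'E'
from h import *
from bench import monitor
s=monitor.state();print(s["tcp_pos"],s["joints"])
show(s,goal(-.095,.16,.15))
for k in["scene","top"]: cv2.imwrite(f"pics/{k}1.png",cv2.cvtColor(eyes.camera(k),cv2.COLOR_RGB2BGR))
a=np.hstack([cv2.imread(f"pics/{k}1.png") for k in["scene","top"]]);cv2.imwrite("pics/b1.png",cv2.resize(a,(800,300)))
E
```

```text
[ 0.36264938 -0.14157063  0.22330985] [-0.55442797 -0.38204009 -0.5475392  -0.73713629 -0.86264542 -0.50167987]
lin total shares [ 0.024  0.464 -0.126] rot [-0.072 -0.004  0.007]
now u,n,y [-0.1097  0.255   0.1444] force [ 0.6 -1.   0. ] t 2.15 w 0.00016631971370107367
```

View pics/b1.png

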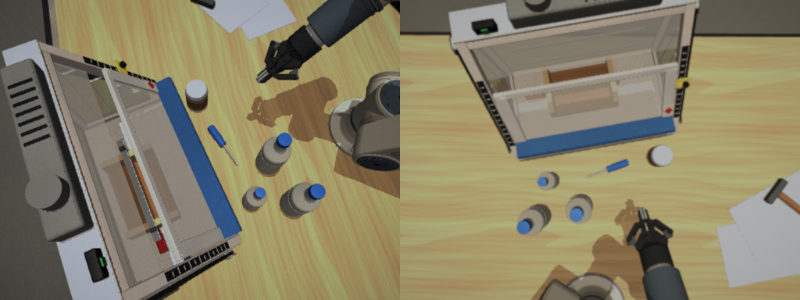

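Call:
send_rows([
  {"linear": [0,0.05,-0.02],"delta_rot": [-0.036,0,0.003],"claw": -1},
  {"linear": [0,0.06,-0.02],"delta_rot": [-0.036,0,0.003],"claw": -1},
  {"linear": [0.01,0.08,-0.02],"delta_rot": [0,0,0],"claw": -1},
  {"linear": [0.01,0.08,-0.02],"delta_rot": [0,0,0],"claw": -1},
  {"linear": [0,0.08,-0.02],"delta_rot": [0,0,0],"claw": -1},
  {"linear": [0,0.08,-0.02],"delta_rot": [0,0,0],"claw": -1},
  {"linear": [0,0.03,0],"delta_rot": [0,0,0],"claw": -1},
  {"linear": [0,0,0],"delta_rot": [0,0,0],"claw": -1},
])

```text
time_s: 3.05
tcp_pos: [0.4517, -0.1163, 0.1891]
ee_rot: [-2.529, -0.005, 1.762]
force: [0.2, -0.2, 0.0]
grip_width: -0.0
```

```bash
python3 - <<'E'
from h import *
from bench import monitor
s=monitor.state();print(s["tcp_pos"],s["joints"])
show(s,goal(-.095,.0,.15))
for k in["scene","top","wrist"]: cv2.imwrite(f"pics/{k}2.png",cv2.cvtColor(eyes.camera(k),cv2.COLOR_RGB2BGR))
a=np.hstack([cv2.imread(f"pics/{k}2.png") for k in["scene","wrist"]]);cv2.imwrite("pics/b2.png",cv2.resize(a,(800,300)))
E
```

```text
[ 0.45173511 -0.1163363   0.18914453] [-0.46668619 -0.21248696 -0.56234035 -1.00564661 -0.63763959 -0.25320761]
lin total shares [-0.026  0.799  0.05 ] rot [-0.001  0.002  0.008]
now u,n,y [-0.0848  0.1599  0.1533] force [ 0.2 -0.2  0. ] t 3.05 w -8.663965946652319e-07
```

View pics/b2.png

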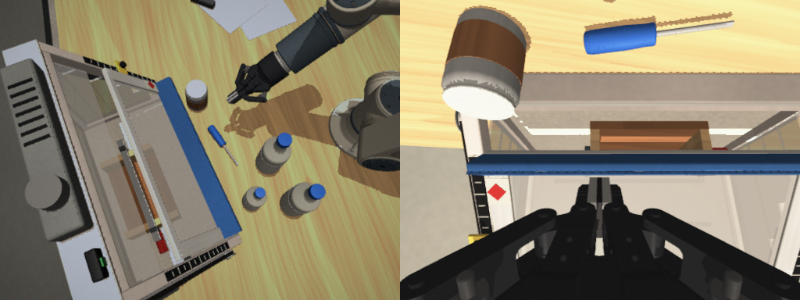

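View pics/top2.png

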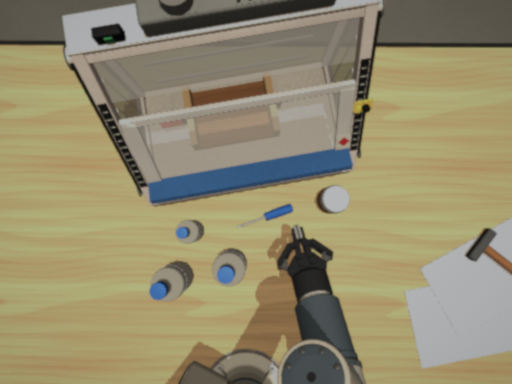

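```bash
python3 - <<'E'
from h import *
c=eyes.get_calibration("wrist")
for g in[(-.06,.04,.15),(-.048,.04,.15),(-.06,-.015,.15),(0,0,0),(.1,0,-.022),(-.06,.04,-.0145)]:print(g,np.round(proj(c,goal(*g)),1))
im=cv2.imread("pics/wrist2.png")
print(im[185:230,330].tolist())
cv2.imwrite("pics/w2z.png",cv2.resize(im[170:330,50:290],(780,520),interpolation=cv2.INTER_CUBIC))
E
```

```text
(-0.06, 0.04, 0.15) [251.  208.6]
(-0.048, 0.04, 0.15) [251. 220.]
(-0.06, -0.015, 0.15) [251.2 192.8]
(0, 0, 0) [123.1 245.6]
(0.1, 0, -0.022) [115.6 317.3]
(-0.06, 0.04, -0.0145) [ 82.7 208.8]
[[52, 80, 123], [52, 80, 121], [50, 77, 118], [49, 76, 118], [49, 77, 117], [53, 81, 124], [60, 83, 119], [82, 93, 104], [89, 97, 102], [90, 97, 102], [95, 104, 108], [100, 106, 111], [59, 40, 23], [60, 40, 25], [61, 41, 25], [61, 42, 27], [60, 39, 24], [61, 41, 25], [60, 39, 22], [61, 40, 25], [60, 41, 24], [60, 40, 23], [64, 43, 27], [73, 49, 30], [86, 58, 35], [111, 74, 46], [132, 89, 54], [136, 91, 55], [142, 94, 58], [145, 97, 59], [146, 97, 59], [151, 101, 62], [157, 104, 64], [154, 101, 62], [100, 66, 40], [101, 66, 40], [101, 66, 40], [113, 74, 45], [151, 113, 87], [174, 167, 161], [184, 202, 213], [185, 202, 214], [184, 200, 212], [182, 199, 209], [178, 194, 204]]
```

View pics/w2z.png

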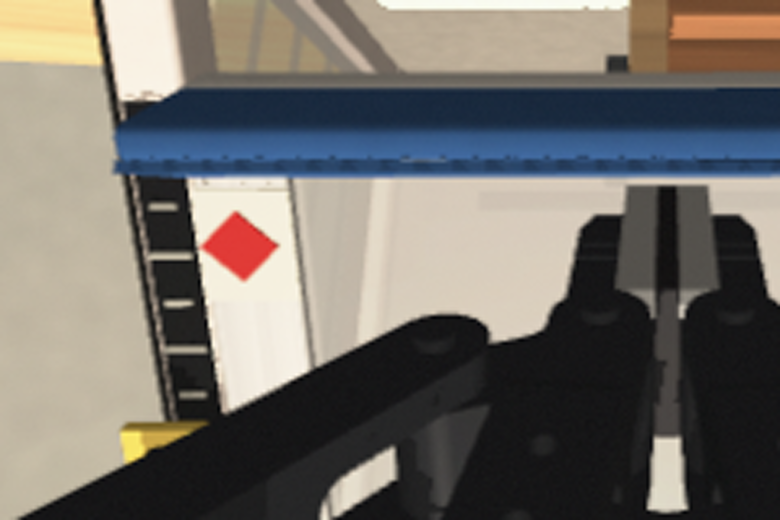

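Call:
send_rows([
  {"linear": [-0.01,0,0.03],"delta_rot": [0,0,0],"claw": -1},
  {"linear": [-0.01,0.1,0.02],"delta_rot": [0,0,0],"claw": -1},
  {"linear": [0,0.15,0],"delta_rot": [0,0,0],"claw": -1},
  {"linear": [0,0.15,0],"delta_rot": [0,0,0],"claw": -1},
  {"linear": [0,0.1,0],"delta_rot": [0,0,0],"claw": -1},
  {"linear": [0,0,0],"delta_rot": [0,0,0],"claw": -1},
])

```text
time_s: 3.8
tcp_pos: [0.5272, -0.108, 0.1228]
ee_rot: [-2.529, -0.006, 1.757]
force: [-0.1, -0.2, 0.5]
grip_width: -0.0002
```

```bash
python3 - <<'E'
from h import *
from bench import monitor
s=monitor.state();show(s,goal(-.095,.0,.15))
for k in["scene","wrist"]: cv2.imwrite(f"pics/{k}3.png",cv2.cvtColor(eyes.camera(k),cv2.COLOR_RGB2BGR))
a=np.hstack([cv2.imread(f"pics/{k}3.png") for k in["scene","wrist"]]);cv2.imwrite("pics/b3.png",cv2.resize(a,(800,300)))
E
```

```text
lin total shares [ 0.007  0.299 -0.004] rot [-0.001 -0.001  0.006]
now u,n,y [-0.0958  0.0598  0.148 ] force [-0.1 -0.2  0.5] t 3.8 w -0.00022958432773380363
```

View pics/b3.png

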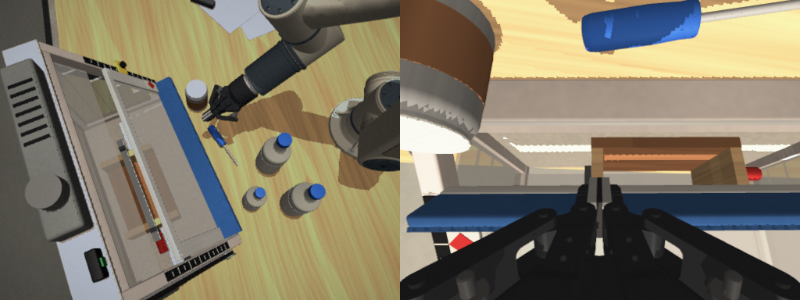

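Call:
send_rows([
  {"linear": [0,0.1,0],"delta_rot": [0,0,0],"claw": -1},
  {"linear": [0,0.1,0],"delta_rot": [0,0,0],"claw": -1},
  {"linear": [0,0.09,0],"delta_rot": [0,0,0],"claw": -1},
  {"linear": [0,0,0],"delta_rot": [0,0,0],"claw": -1},
])

```text
time_s: 4.3
tcp_pos: [0.5736, -0.0992, 0.0909]
ee_rot: [-2.531, -0.004, 1.757]
force: [-0.0, -0.4, -0.6]
grip_width: 0.0003
```

```bash
python3 - <<'E'
from h import *
from bench import monitor
s=monitor.state();show(s,goal(-.095,.0,.15))
for k in["scene","wrist"]: cv2.imwrite(f"pics/{k}4.png",cv2.cvtColor(eyes.camera(k),cv2.COLOR_RGB2BGR))
a=np.hstack([cv2.imread(f"pics/{k}4.png") for k in["scene","wrist"]]);cv2.imwrite("pics/b4.png",cv2.resize(a,(800,300)))
E
```

```text
lin total shares [0.008 0.014 0.001] rot [0.    0.    0.005]
now u,n,y [-0.0948  0.0028  0.1484] force [-0.  -0.4 -0.6] t 4.3 w 0.0003243682388781398
```

View pics/b4.png

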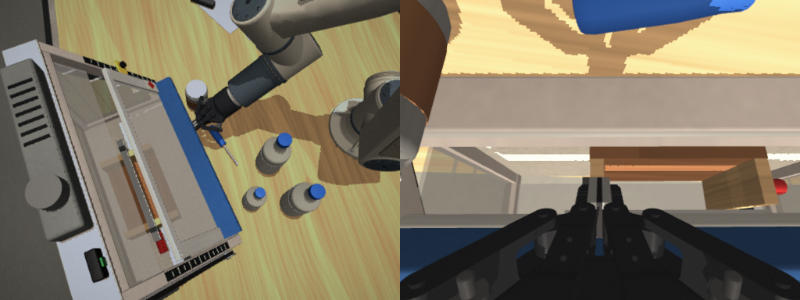

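Call:
send_rows([
  {"linear": [0,0,-0.04],"delta_rot": [0,0,0],"claw": -1},
  {"linear": [0,0,-0.04],"delta_rot": [0,0,0],"claw": -1},
  {"linear": [0,0,-0.03],"delta_rot": [0,0,0],"claw": -1},
  {"linear": [0,0,-0.02],"delta_rot": [0,0,0],"claw": -1},
  {"linear": [0,0,-0.02],"delta_rot": [0,0,0],"claw": -1},
  {"linear": [0,0,-0.02],"delta_rot": [0,0,0],"claw": -1},
  {"linear": [0,0,-0.02],"delta_rot": [0,0,0],"claw": -1},
  {"linear": [0,0,-0.02],"delta_rot": [0,0,0],"claw": -1},
  {"linear": [0,0,-0.02],"delta_rot": [0,0,0],"claw": -1},
  {"linear": [0,0,-0.02],"delta_rot": [0,0,0],"claw": -1},
  {"linear": [0,0,-0.02],"delta_rot": [0,0,0],"claw": -1},
  {"linear": [0,0,0],"delta_rot": [0,0,0],"claw": -1},
])

```text
time_s: 5.6
tcp_pos: [0.6047, -0.0931, 0.1363]
ee_rot: [-2.533, -0.004, 1.758]
force: [-1.2, -0.6, -0.7]
grip_width: 0.0003
```

```bash
cat > chk.py <<'E'
from h import *
from bench import monitor
import sys
i=sys.argv[1]
s=monitor.state();show(s,goal(.029,.0,.15))
q={}
for k in["scene","top"]:
    im=cv2.cvtColor(eyes.camera(k),cv2.COLOR_RGB2BGR);cv2.imwrite(f"pics/{k}{i}.png",im)
    q[k]=im;c=eyes.get_calibration(k)
    for st,ce,m in blobs(im,(0,150,90),(6,255,255),8):
        P=onplane(c,ce,A)-A
        if abs(P@ey)<.05: print(k,ce,st[4],"arrow u,y",np.round([P@u,P@ey],4))
cv2.imwrite(f"pics/b{i}.png",cv2.resize(np.hstack([q["scene"],q["top"]]),(800,300)))
E
python3 chk.py 5
```

```text
lin total shares [ 0.006  0.015 -0.342] rot [0.001 0.001 0.005]
now u,n,y [-0.0394  0.0029  0.1488] force [-1.2 -0.6 -0.7] t 5.6 w 0.0002678031714316173
scene [182.97 105.24] 33 arrow u,y [0.0339 0.001 ]
top [344.37 130.77] 30 arrow u,y [0.0337 0.0004]
```

View pics/b5.png

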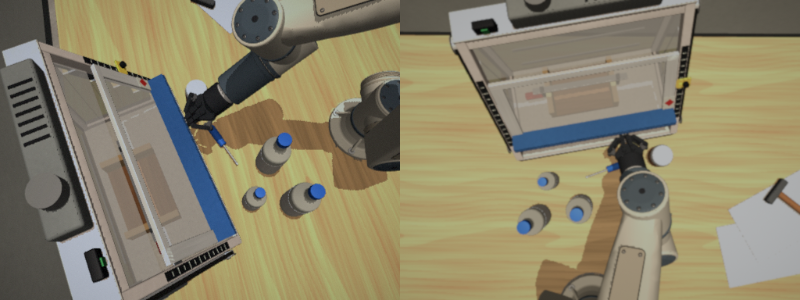

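Call:
send_rows([
  {"linear": [0,0,-0.02],"delta_rot": [0,0,0],"claw": -1},
  {"linear": [0,0,-0.02],"delta_rot": [0,0,0],"claw": -1},
  {"linear": [0,0,-0.03],"delta_rot": [0,0,0],"claw": -1},
  {"linear": [0,0,-0.03],"delta_rot": [0,0,0],"claw": -1},
  {"linear": [0,0,-0.03],"delta_rot": [0,0,0],"claw": -1},
  {"linear": [0,0,-0.03],"delta_rot": [0,0,0],"claw": -1},
  {"linear": [0,0,-0.03],"delta_rot": [0,0,0],"claw": -1},
  {"linear": [0,0,-0.02],"delta_rot": [0,0,0],"claw": -1},
  {"linear": [0,0,-0.02],"delta_rot": [0,0,0],"claw": -1},
  {"linear": [0,0,-0.01],"delta_rot": [0,0,0],"claw": -1},
  {"linear": [0,0,0],"delta_rot": [0,0,0],"claw": -1},
])

```text
time_s: 6.8
tcp_pos: [0.6312, -0.0882, 0.175]
ee_rot: [-2.532, -0.004, 1.757]
force: [0.6, -0.4, -0.1]
grip_width: -0.0004
```

```bash
python3 chk.py 6; python3 - <<'E'
import cv2,numpy as np
t=cv2.imread('pics/top6.png')[85:145,320:380];s=cv2.imread('pics/scene6.png')[65:125,130:190]
cv2.imwrite('pics/z6.png',np.hstack([cv2.resize(x,(390,390),interpolation=cv2.INTER_CUBIC) for x in(t,s)]))
E
```

```text
lin total shares [ 0.006  0.016 -0.106] rot [0.001 0.    0.005]
now u,n,y [0.0078 0.0031 0.1488] force [ 0.6 -0.4 -0.1] t 6.8 w -0.00036620002762840614
scene [167.24 100.27] 33 arrow u,y [0.0817 0.0008]
top [346. 115.] 35 arrow u,y [0.0812 0.0005]
```

View pics/z6.png

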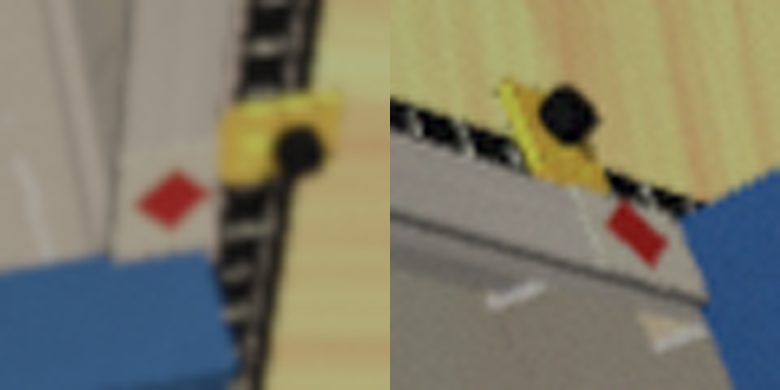

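```bash
python3 - <<'E'
from h import *
T=eyes.get_calibration("top");S=eyes.get_calibration("scene")
for nm,a,b in[("lowL",(354.7,113.5),(163,94)),("upL",(354.2,101.2),(152.2,92.5)),("upR",(372,99.2),(147,77)),("screw",(320+299/6.5,85+152/6.5),(130+178/6.5,65+115/6.5)),("arrow",(346,115),(167.24,100.27))]:
    P,e=tri(T,a,S,b);r=P-A;print(nm,np.round([r@u,r@n,r@ey],4),round(e,4))
for n0 in(0,.006,.012):
  for ku in(.085,.1,.115):
    print(n0,ku,[np.round(proj(c,goal(ku,n0,-.022)),1) for c in(T,S)])
E
```

```text
lowL [ 0.0763 -0.0068 -0.0224] 0.002
upL [ 0.1091 -0.0083 -0.0179] 0.0006
upR [ 0.1087 -0.0057 -0.057 ] 0.0002
screw [ 0.0898 -0.0004 -0.0441] 0.0006
arrow [ 0.081  -0.0004  0.0003] 0.0002
0 0.085 [array([356., 112.]), array([162.5,  91.3])]
0 0.1 [array([356.7, 106.7]), array([157.2,  89.6])]
0 0.115 [array([357.4, 101.2]), array([151.7,  87.8])]
0.006 0.085 [array([356.9, 113.7]), array([164.3,  89.6])]
0.006 0.1 [array([357.6, 108.4]), array([159. ,  87.8])]
0.006 0.115 [array([358.3, 102.9]), array([153.5,  86. ])]
0.012 0.085 [array([357.7, 115.4]), array([166.1,  87.9])]
0.012 0.1 [array([358.4, 110.1]), array([160.8,  86.1])]
0.012 0.115 [array([359.2, 104.6]), array([155.3,  84.2])]
```

```bash
python3 - <<'E'
from h import *
c=eyes.get_calibration("wrist")
print(proj(c,goal(.081,0,0)),proj(c,goal(.093,-.007,-.022)))
cv2.imwrite("pics/w6.png",cv2.cvtColor(eyes.camera("wrist"),cv2.COLOR_RGB2BGR))
E
```

```text
[ 16.90056412 344.96984788] [ -3.9398982  351.40930194]
```

View pics/w6.png

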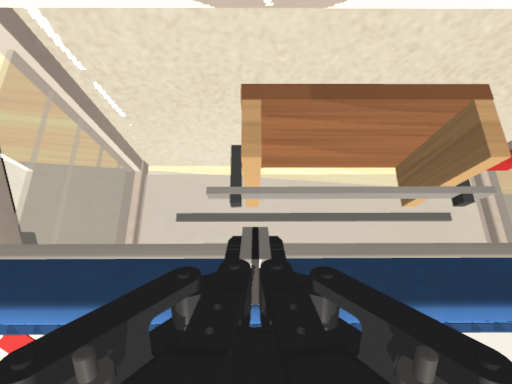

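Call:
send_rows([
  {"linear": [0,0,0.05],"delta_rot": [0,0,0],"claw": -1},
  {"linear": [0,0,0.03],"delta_rot": [0,0,0],"claw": -1},
  {"linear": [0,-0.15,0],"delta_rot": [0,0,0],"claw": -1},
  {"linear": [0,-0.2,0],"delta_rot": [0,0,0],"claw": -1},
  {"linear": [0,-0.2,0],"delta_rot": [0,0,0],"claw": -1},
  {"linear": [0,-0.2,0],"delta_rot": [0,0,0],"claw": -1},
  {"linear": [0,-0.05,0],"delta_rot": [0,0,0],"claw": -1},
  {"linear": [0,0,0],"delta_rot": [0,0,0],"claw": -1},
  {"linear": [0,0,0],"delta_rot": [0,0,0],"claw": -1},
])

```text
time_s: 7.85
tcp_pos: [0.4936, -0.1147, 0.253]
ee_rot: [-2.532, -0.005, 1.757]
force: [0.5, -0.1, 0.3]
grip_width: 0.0003
```

```bash
python3 chk.py 7; python3 - <<'E'
from h import *
c=eyes.get_calibration("wrist")
print(proj(c,goal(.081,0,0)),proj(c,goal(.093,-.007,-.022)))
im=cv2.cvtColor(eyes.camera("wrist"),cv2.COLOR_RGB2BGR);cv2.imwrite("pics/w7.png",im)
np.save("w7.npy",c["cam_to_world"])
E
```

```text
lin total shares [ 0.007  0.813 -0.188] rot [ 0.001 -0.     0.005]
now u,n,y [-0.0087  0.1626  0.1474] force [ 0.5 -0.1  0.3] t 7.85 w 0.00029739919431874247
scene [167.39 100.39] 36 arrow u,y [0.0813 0.001 ]
top [346. 115.] 35 arrow u,y [0.0812 0.0005]
[127.93280911 250.22464799] [113.3737104 256.494821 ]
```

View pics/w7.png

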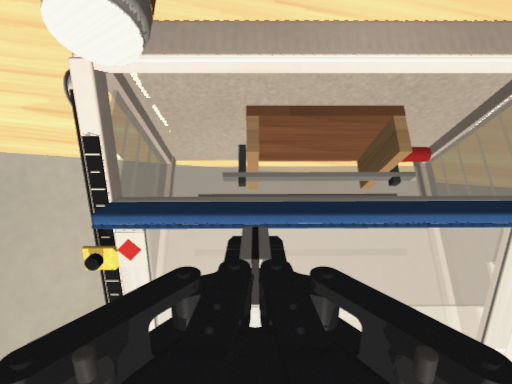

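```bash
python3 - <<'E'
from h import *
im=cv2.imread("pics/w7.png");c={"K":eyes.get_calibration("wrist")["K"],"cam_to_world":np.load("w7.npy")}
hs=cv2.cvtColor(im,cv2.COLOR_BGR2HSV)[235:280,75:145]
m=cv2.inRange(hs,np.array((18,120,80)),np.array((34,255,255)))
for r in range(45): 
    if m[r].any():print(235+r,"".join("#" if v else "." for v in m[r]))
for st,ce,_ in blobs(im,(0,150,90),(6,255,255),30):
    if ce[0]<200: print(st,ce)
for k in(.075,.081,.085,.09,.093,.096,.1,.108):print(k,[np.round(proj(c,goal(k,nn,-.022)),1) for nn in(0,-.004,-.007)])
cv2.imwrite("pics/z7.png",cv2.resize(im[230:290,70:150],(800,600),interpolation=cv2.INTER_CUBIC))
E
```

```text
246 .........###############################..............................
247 ........#################################.............................
248 .......##################################.............................
249 .......##################################.............................
250 .......###################################............................
251 ........##################################............................
252 ........##################################............................
253 ........############.#####################............................
254 ........#########.......##################............................
255 ........#######...........#################...........................
256 .........#####.............################...........................
257 .........####...............###############...........................
258 .........####...............###############...........................
259 .........###................###############...........................
260 .........##.................###############...
[... 719 characters left out ...]
...........#...##..#..###..............................
[118, 240, 22, 20, 237] [128.65 249.35]
0.075 [array([108.5, 245.7]), array([110.1, 244.1]), array([111.3, 243. ])]
0.081 [array([109.2, 250.3]), array([110.8, 248.7]), array([112. , 247.5])]
0.085 [array([109.7, 253.4]), array([111.3, 251.7]), array([112.5, 250.5])]
0.09 [array([110.3, 257.2]), array([111.9, 255.5]), array([113. , 254.3])]
0.093 [array([110.6, 259.4]), array([112.2, 257.7]), array([113.4, 256.5])]
0.096 [array([111. , 261.7]), array([112.6, 260. ]), array([113.7, 258.7])]
0.1 [array([111.4, 264.6]), array([113. , 262.9]), array([114.2, 261.6])]
0.108 [array([112.4, 270.6]), array([113.9, 268.8]), array([115.1, 267.5])]
```

View pics/z7.png

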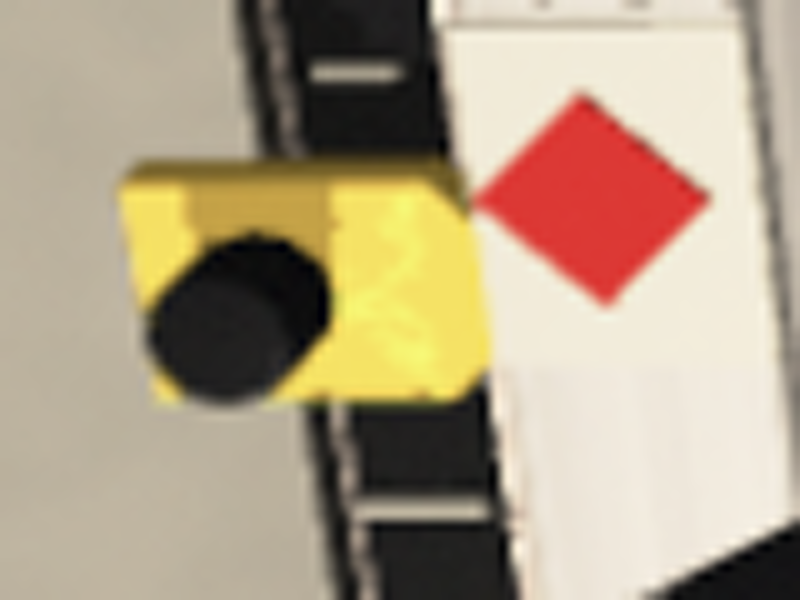

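Call:
send_rows([
  {"linear": [0,0.15,0],"delta_rot": [0,0,0],"claw": -1},
  {"linear": [0,0.2,0],"delta_rot": [0,0,0],"claw": -1},
  {"linear": [0,0.15,0],"delta_rot": [0,0,0],"claw": -1},
  {"linear": [0,0.15,0],"delta_rot": [0,0,0],"claw": -1},
  {"linear": [0,0.15,0],"delta_rot": [0,0,0],"claw": -1},
  {"linear": [0,0,0],"delta_rot": [0,0,0],"claw": -1},
  {"linear": [0,0,-0.05],"delta_rot": [0,0,0],"claw": -1},
  {"linear": [0,0,-0.03],"delta_rot": [0,0,0],"claw": -1},
  {"linear": [0,0,-0.02],"delta_rot": [0,0,0],"claw": -1},
  {"linear": [0,0,-0.02],"delta_rot": [0,0,0],"claw": -1},
  {"linear": [0,0,-0.01],"delta_rot": [0,0,0],"claw": -1},
  {"linear": [0,0,0],"delta_rot": [0,0,0],"claw": -1},
])

```text
time_s: 9.2
tcp_pos: [0.6364, -0.0871, 0.1824]
ee_rot: [-2.531, -0.004, 1.758]
force: [0.3, -0.0, -2.7]
grip_width: 0.0002
```

```bash
python3 chk.py 8
```

```text
lin total shares [ 0.005  0.015 -0.061] rot [-0.     0.     0.005]
now u,n,y [0.0168 0.003  0.149 ] force [ 0.3 -0.  -2.7] t 9.2 w 0.00021221794881227753
scene [164.24  99.65] 37 arrow u,y [0.0907 0.0017]
top [346.24 112.03] 37 arrow u,y [0.0898 0.0006]
```

Call:
send_rows([
  {"linear": [0,0,-0.01],"delta_rot": [0,0,0],"claw": -1},
  {"linear": [0,0,-0.012],"delta_rot": [0,0,0],"claw": -1},
  {"linear": [0,0,0],"delta_rot": [0,0,0],"claw": -1},
  {"linear": [0,0,0],"delta_rot": [0,0,0],"claw": -1},
])

```text
time_s: 9.7
tcp_pos: [0.6392, -0.0868, 0.1867]
ee_rot: [-2.532, -0.004, 1.757]
force: [-0.8, 1.2, -2.8]
grip_width: 0.0006
```

```bash
python3 chk.py 9
```

```text
lin total shares [ 0.006  0.016 -0.035] rot [0.001 0.    0.005]
now u,n,y [0.022  0.0031 0.1488] force [-0.8  1.2 -2.8] t 9.7 w 0.0005775882511372138
scene [162.59  99.08] 39 arrow u,y [0.0953 0.0015]
top [346.84 110.14] 37 arrow u,y [ 0.0949 -0.0003]
```

Now lower off, back out, and look with the wrist camera.

Call:
send_rows([
  {"linear": [0,0,0.05],"delta_rot": [0,0,0],"claw": -1},
  {"linear": [0,0,0.03],"delta_rot": [0,0,0],"claw": -1},
  {"linear": [0,-0.15,0],"delta_rot": [0,0,0],"claw": -1},
  {"linear": [0,-0.2,0],"delta_rot": [0,0,0],"claw": -1},
  {"linear": [0,-0.2,0],"delta_rot": [0,0,0],"claw": -1},
  {"linear": [0,-0.2,0],"delta_rot": [0,0,0],"claw": -1},
  {"linear": [0,-0.05,0],"delta_rot": [0,0,0],"claw": -1},
  {"linear": [0,0,0],"delta_rot": [0,0,0],"claw": -1},
  {"linear": [0,0,0],"delta_rot": [0,0,0],"claw": -1},
])

```text
time_s: 10.7
tcp_pos: [0.5018, -0.1133, 0.2651]
ee_rot: [-2.532, -0.004, 1.757]
force: [0.3, -1.0, 0.1]
grip_width: 0.0
```

```bash
python3 chk.py 10; python3 - <<'E'
from h import *
T=eyes.get_calibration("top")
im=cv2.cvtColor(eyes.camera("wrist"),cv2.COLOR_RGB2BGR);cv2.imwrite("pics/w10.png",im)
cv2.imwrite("pics/z10.png",cv2.resize(im[220:280,70:150],(800,600),interpolation=cv2.INTER_CUBIC))
for st,ce,_ in blobs(im,(0,150,90),(6,255,255),30):
    if ce[0]<200: print(st,ce)
for i in("0","10"):
    t=cv2.imread(f"pics/top{i}.png")
    print(i,[ (st[4],ce) for st,ce,_ in blobs(t,(100,120,60),(118,255,255)) if 60<st[4]<1000])
d=cv2.absdiff(cv2.imread("pics/top0.png"),cv2.imread("pics/top10.png"));print("tin region diff",d[180:215,315:352].max(), "marker diff", d[95:116,355:375].max())
E
```

```text
lin total shares [ 0.008  0.814 -0.114] rot [0.001 0.    0.005]
now u,n,y [0.0059 0.1627 0.1473] force [ 0.3 -1.   0.1] t 10.7 w 4.9057913944444744e-05
scene [162.5  99. ] 40 arrow u,y [0.0955 0.0014]
top [346.84 110.14] 37 arrow u,y [ 0.0949 -0.0003]
[118, 240, 23, 20, 235] [128.84 249.18]
0 [(189, array([278.43, 211.66])), (87, array([182.14, 232.28])), (214, array([225.5, 273.9])), (224, array([158.42, 290.23]))]
10 [(197, array([278.84, 211.58])), (87, array([182.14, 232.28])), (211, array([225.56, 273.91])), (224, array([158.49, 290.17]))]
tin region diff 14 marker diff 10
```

View pics/z10.png

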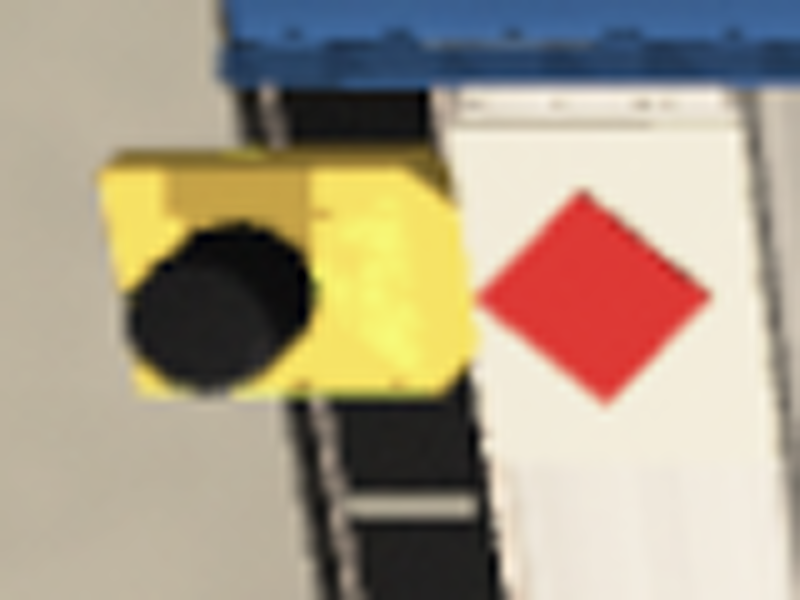

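View pics/b10.png

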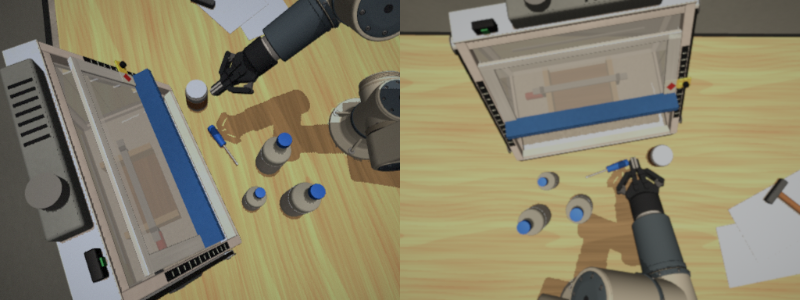

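```bash
python3 -c "
from bench import job;print(job.finish_job())"
```

```text
the job is handed in; nothing more can be done
None
```

I pushed the window up about 95 mm from beneath its blue lip with the fingers shut, dropped off the lip, backed out and handed the job in at about 11 s of the 37 s limit. No verdict was reported.

- **Position:** In the last pictures the red arrow stood about level with the middle of the yellow marker, which I take to be its tip. I put the error at about 2 mm, against the 8 mm allowed. The window stayed where it was after I let go, within what the pictures can show.
- **Views that disagreed:** My first estimate of the travel assumed the marker lay in the same plane as the arrow, and gave about 100 mm. Measuring across two views gave 93 mm. A close wrist-camera look combined with the top view gave about 95 mm, which is what I used.
- **Loose items:** The marker, tin and small bottle showed no change in the top picture. The screwdriver's outline shifted by 0.4 px (about 1 mm), probably from a change in shadow.
- **Contact:** The force readings I saw while pushing stayed around 3 N. After backing out, the gripper was about 12 cm in front of the lip, touching nothing.

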